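# Feel along a fired platter's rim

### The arm

A 7-joint arm with a two-finger parallel gripper is mounted at the origin on the work surface. World frame = base frame: x ahead of the robot, y to its left, z up, the work surface at z = 0. Lengths are in m, angles in rad, forces in N, time in s.
With the tool pointing down it reaches from about 0.35 to 0.9 m from the base axis. Payload 8.1 kg.
Tool frame: the origin (TCP) lies between the finger pads, 19 mm behind the fingertips; this is the grasp point; z points along the fingers, y is the line along which they close (so a half turn about z gives the same grasp; the last joint's range is limited). The gripper opens to 92 mm and grips with 3 to 60 N. Pads are 19 mm wide; open, the fingers measure 130 mm over their backs; the gripper's body (75 mm by 190 mm) begins 47 mm behind the grasp point.
Start: joints at [1.174, 0.434, 0.025, 1.573, -0.012, 1.134, -0.075], TCP at [0.181, -0.598, 0.246] pointing down, gripper open.
Joint ranges: [-2.62, 2.62], [-0.44, 2.09], [-1.27, 1.32], [0.08, 2.57], [-1.32, 4.46], [0.12, 2], [-2.74, 2.74]. Speed limits (rad/s): [2.22, 2.22, 3.01, 3.01, 3.14, 3.14, 3.14].

### API

Orientations are given as a rotation vector (axis times angle).
In Python, from cell import arm gives the robot as it stands.
- The arm moves only by the tool arm_command, never from a script. Its argument "targets" is a list that holds one entry, the list of rows, each a list of 6 numbers: the shift along the tool's x, y, z in m, then the turn, a rotation vector about the tool's x, y, z in rad. A call has 1 to 10 rows; each row shifts and turns the commanded pose from where the row before left it, along the tool's axes as they then stand; what a row does not reach is not made up. A row lasts 1/8 s, in which the tool goes at most 62.5 mm and 10.7 degrees, less where a joint would pass 70% of its speed; a pose out of reach is approached as far as the arm can. A call with a gripper value outside its range is refused whole. "jaw" is the finger opening in m, from 0 to 0.0918, set as the call begins (left out, the last holds). The fingers move at their own pace and stop on an object; "newtons" is the grip in N (left out, the last holds). Time passes only in rows, so rows that do not move let the fingers close. It gives the time, the measured TCP pose, the force, the opening and the grip force at its end, in the units of the state.
- arm.observe(): the state, without advancing time (a new reading comes with each control period).
- arm.get_image(name): name is "scene" or "top"; returns a dict with "pixels" (480x640x3 uint8, red, green, blue), "z_map" (480x640 float32, m along the optical axis (not along the pixel's ray), 0 where there is no reading), "fx", "fy", "cx", "cy" (pixels), "xyz" and "rotation" of the camera in the world. Camera axes: x right, y down, z forward; pixel columns grow to the right and rows downward; lengths in m; the calibration is good to about 2 mm. A picture is of the moment at which its call begins.
- arm.sign_off(): hands the job in; it is judged then, once.
The state is a dict: "clock": time; "joints": joint angles; "dq": joint speeds; "joint_efforts": joint torques, N m; "position": TCP position; "ee_rot": TCP orientation; "force": force on the tool from outside, world axes, zero at the start; "ft_torque": the same for the moment, N m; "width": opening from 0.0 (shut) to 1.0 (fully open); "gripper_force": force on a finger pad.
Only numpy, scipy, OpenCV 4.12 (cv2) and the standard library are available. Lean on these libraries where they do the work, as an engineer would, in place of code of your own. Each camera call takes 0.05 s, during which the arm holds its last target. There are 200 camera calls.

### The job

Check the rim of the fired clay platter for chips: with the fingers pointing down, follow the whole top of its raised, curved rim slowly with the fingertips, from the end where the slender cone stands to the end where the squat pot stands, keeping right over the rim and lightly touching it or no more than a centimetre above it. Then raise the fingertips at least 10 cm above the rim's end and leave them there. Do not press hard on the platter, shift it or pick anything up, and leave everything around it where it stands.

Things in the scene. Friction and masses are not known exactly. Their poses are not given: they have to be found in the camera images.
- platter: loose round clay platter, 268 mm across, floor 10 mm thick, 0.7 to 1.2 kg. Origin: centre of the underside, z up, +x away from the robot within 35 degrees. A raised rim, 12 mm wide with a rounded top, runs along 140 degrees of its edge, radius 130 mm, symmetric about +x; the rest is bare. Its top rises from 34 mm above the table at both ends to 56 mm at the middle
- rim_0 (a point): point on the rim's top, on its centre line, at -70.0 degrees about the platter's z from its +x: the -y end of the rim; 40 mm from its neighbours
- rim_1 (a point): point on the rim's top, on its centre line, at -52.5 degrees about the platter's z from its +x; 40 mm from its neighbours
- rim_2 (a point): point on the rim's top, on its centre line, at -35.0 degrees about the platter's z from its +x; 40 mm from its neighbours
- rim_3 (a point): point on the rim's top, on its centre line, at -17.5 degrees about the platter's z from its +x; 40 mm from its neighbours
- rim_4 (a point): point on the rim's top, on its centre line, at +0.0 degrees about the platter's z from its +x: the middle, highest point; 40 mm from its neighbours
- rim_5 (a point): point on the rim's top, on its centre line, at +17.5 degrees about the platter's z from its +x; 40 mm from its neighbours
- rim_6 (a point): point on the rim's top, on its centre line, at +35.0 degrees about the platter's z from its +x; 40 mm from its neighbours
- rim_7 (a point): point on the rim's top, on its centre line, at +52.5 degrees about the platter's z from its +x; 40 mm from its neighbours
- rim_8 (a point): point on the rim's top, on its centre line, at +70.0 degrees about the platter's z from its +x: the +y end of the rim; 40 mm from its neighbours
- cone: slender fired-clay cone, 44 mm across the foot, 75 mm high, loose, standing on the table about 70 to 75 mm beyond one end of the rim (either one): that is the end to start from. Origin: centre of its underside
- pot: squat round white lidded pot, 48 mm across, 36 mm high, standing likewise beyond the other end of the rim, where the trace finishes. Origin: centre of its underside
- mug: clay mug, 72 mm across, 75 mm high, standing on the platter's floor inside the rim, about 50 mm from the platter's centre, handle towards the platter's -x. Origin: centre of its underside
- jar: glass jar with a metal lid, 50 mm across, 70 mm high, standing on the table outside the rim, its wall about 35 mm from the rim's centre line. Origin: centre of its underside
- stamp: wooden stamp block, 28 x 28 mm, 50 mm high, standing on the table outside the rim, its side about 35 mm from the rim's centre line. Origin: centre of its underside
- palette_knife: spatula with a wooden handle lying on the table at the right
- brush: brush lying on the table at the left
- bowl: small clay bowl, 110 mm across, 50 mm high, on the table at the right
- rib: dark wooden disc, 70 mm across, 8 mm thick, lying on the table at the left
Not all that is in view belongs to the job. What is shaped like the cone but turquoise is not meant.

How it is judged:
By the outcome, as a careful person would: the job done as asked, in the order asked, and still so for the second after the job is handed in, with the robot touching nothing.
It also fails if it takes over 48 s, if anything falls off the work surface, if the arm or the gripper's body presses on something with over 40 N, if the wrist force passes 120 N, or if a joint passes its speed limit or range.

## Working session

There is one attempt and no reset: what is moved stays moved. The work goes in short steps, Python scripts to look and compute and a tool call to move; the robot and the scene stay as the last step left them, time stands still between calls to the robot, and variables do not carry over. Pictures are saved under pics/ and viewed, at most 10 in all, crops included, and the job is handed in when it is done.

Besides the shell and the picture viewer there is one more tool, called after "Call:" by a JSON object that holds its "op" and its "data", one argument or row to a line. arm_command: Moves the arm, as the interface text tells. Its arguments: {"type":"object","properties":{"targets":{"type":"array","items":{"type":"array","items":{"type":"array","items":{"type":"number"}}}},"jaw":{"type":"number"},"newtons":{"type":"number"}},"required":["targets"]}

```bash
mkdir -p pics; python3 - <<'E'
from cell import arm
import cv2,numpy as np
for n in("top","scene"):
    d=arm.get_image(n); cv2.imwrite(f"pics/{n}0.png",d["pixels"][:,:,::-1]); np.savez(f"{n}0.npz",**d)
    print(n,d["fx"],d["fy"],d["cx"],d["cy"],d["xyz"],np.round(d["rotation"],4).tolist())
s=arm.observe();print({k:np.round(v,3).tolist() for k,v in s.items()})
E
```

```text
top 461.2928692469832 461.2928692469832 321.04565639849017 243.31931831641458 [ 0.3921491  -0.01877863  1.19944934] [-2.1519, 2.1332, -0.1388]
scene 519.6667942317654 519.6667942317654 319.30334173917686 243.00497926838 [1.20908463 0.52193657 0.91112068] [-1.1163, -2.387, 0.9752]
{'clock': 0.1, 'joints': [1.174, 0.435, 0.025, 1.574, -0.012, 1.134, -0.075], 'dq': [0.001, -0.0, 0.001, -0.005, 0.0, 0.002, 0.001], 'joint_efforts': [0.004, -66.913, 0.988, -31.514, -0.061, 0.037, 0.0], 'position': [0.181, -0.598, 0.245], 'ee_rot': [-3.106, -0.459, 0.001], 'force': [-0.975, -0.608, 0.895], 'ft_torque': [0.054, 0.028, 0.001], 'gripper_force': 0.0, 'width': 1.0}
```

View pics/top0.png

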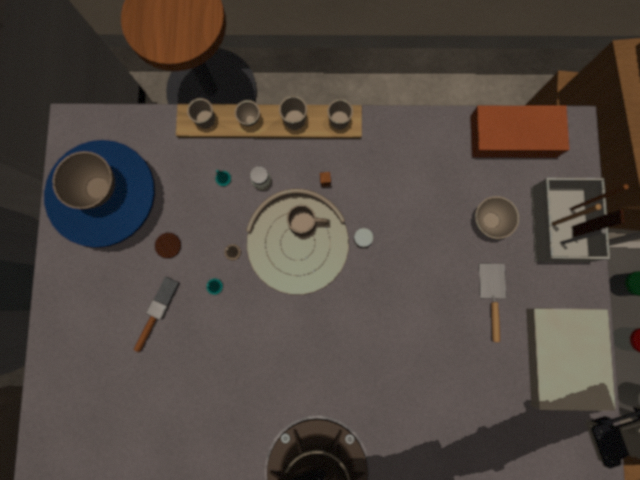

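View pics/scene0.png

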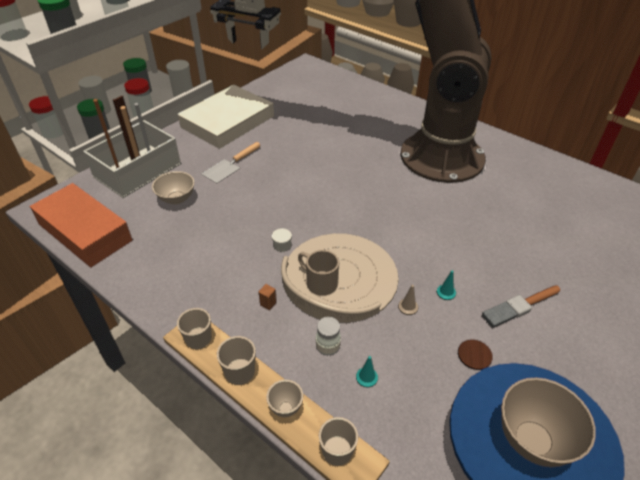

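The top view shows the platter at (297,242), with its rim arc over the top from (248,225) to (345,222). The slender clay cone is at (232,252), on the +y side. Its lookalikes are the turquoise cones at (222,178) and (214,286). The white pot is at (363,238), and the white-lidded jar at (260,178) could be taken for it. The mug is at (302,222) and the stamp at (325,179). The start is therefore the rim's +y end beside the clay cone, and the finish is the -y end.

```bash
cat > h.py <<'E'
import numpy as np,cv2
from scipy.spatial.transform import Rotation as R
def cloud(d):
    v,u=np.mgrid[:480,:640]; z=d["z_map"]
    p=np.stack([(u-d["cx"])/d["fx"]*z,(v-d["cy"])/d["fy"]*z,z],-1)
    r=np.asarray(d["rotation"]); r=R.from_rotvec(r) if r.shape==(3,) else R.from_matrix(r)
    return r.apply(p.reshape(-1,3)).reshape(480,640,3)+d["xyz"]
E
python3 - <<'E'
from h import *
from scipy.optimize import least_squares
for n in("top","scene"):
    d=dict(np.load(f"{n}0.npz")); P=cloud(d)
    if n=="top":
        for nm,(u,v) in dict(cone=(232,252),pot=(363,238),mug=(302,222),jar=(260,178),stamp=(325,179),platter=(285,262),table=(300,330),tq1=(222,178),tq2=(214,286)).items():
            print(nm,np.round(P[v-1:v+2,u-1:u+2].reshape(-1,3).mean(0),3))
        c0=P[242,297,:2]
    q=P.reshape(-1,3)[d["z_map"].ravel()>0]
    t=q[(np.linalg.norm(q[:,:2]-c0,axis=1)>.22)&(np.linalg.norm(q[:,:2]-c0,axis=1)<.35)&(abs(q[:,2])<.012)]
    print(n,"table z",np.median(t[:,2]))
    z0=np.median(t[:,2])
    c=c0.copy()
    for _ in range(8): # rim outline: points in annulus above floor
        r=np.linalg.norm(q[:,:2]-c,axis=1); m=(r>.112)&(r<.145)&(q[:,2]-z0>.028)&(q[:,2]-z0<.062)
        f=least_squares(lambda x:np.hypot(q[m,0]-x[0],q[m,1]-x[1])-.130,c,loss="soft_l1",f_scale=.004); c=f.x
    print(n,"rim centre",c,m.sum())
    a=np.degrees(np.arctan2(q[:,1]-c[1],q[:,0]-c[0])); r=np.linalg.norm(q[:,:2]-c,axis=1)
    for k in range(-110,111,10):
        s=(abs(a-k)<3)&(r>.118)&(r<.142)
        if s.sum(): 
          hi=q[s,2]-z0; g=hi>hi.max()-.006
          print(k,s.sum(),"ztop",round(float(np.percentile(hi,92)),4),"r",np.round(r[s][g].mean(),4),end="; ")
    # floor disc
    fl=(r<.16)&(q[:,2]-z0>.005)&(q[:,2]-z0<.016)
    e=cv2.minEnclosingCircle(((q[fl,:2]-c)*1000).astype(np.float32)); print("\nfloor enclosing",e)
d=dict(np.load("top0.npz"))["pixels"][150:300,195:395,::-1]
s=dict(np.load("scene0.npz"))["pixels"][200:350,240:480,::-1]
cv2.imwrite("pics/crop1.png",np.vstack([cv2.resize(d,(400,300),interpolation=2),cv2.resize(s,(400,250),interpolation=2)]))
E
```

```text
cone [0.533 0.221 0.044]
pot [ 0.572 -0.111  0.034]
mug [0.616 0.046 0.015]
jar [0.719 0.152 0.068]
stamp [ 0.723 -0.013  0.05 ]
platter [0.512 0.089 0.01 ]
table [ 0.338  0.048 -0.001]
tq1 [0.727 0.256 0.037]
tq2 [0.446 0.263 0.045]
top table z -0.0006948219404798728
top rim centre [0.55993694 0.05666947] 651
-110 49 ztop 0.0117 r 0.1257; -100 48 ztop 0.0127 r 0.125; -90 47 ztop 0.011 r 0.126; -80 45 ztop 0.0118 r 0.1254; -70 48 ztop 0.0134 r 0.1258; -60 45 ztop 0.0365 r 0.1306; -50 40 ztop 0.0377 r 0.131; -40 47 ztop 0.0418 r 0.1307; -30 46 ztop 0.0455 r 0.1308; -20 53 ztop 0.0504 r 0.1301; -10 55 ztop 0.0537 r 0.1315; 0 55 ztop 0.0569 r 0.1311; 10 59 ztop 0.0573 r 0.1312; 20 58 ztop 0.0547 r 0.1316; 30 56 ztop 0.0523 r 0.131; 40 54 ztop 0.0466 r 0.1312; 50 49 ztop 0.0413 r 0.1302; 60 48 ztop 0.0375 r 0.1313; 70 45 ztop 0.0352 r 0.1308; 80 45 ztop 0.0202 r 0.1318; 90 41 ztop 0.0136 r 0.1253; 100 44 ztop 0.0125 r 0.1252; 110 46 ztop 0.0112 r 0.1252; 
floor enclosing ((-0.7111714482307434, 0.052280671894550323), 159.61614990234375)
scene table z -0.0007191830992867576
scene rim centre [0.56656376 0.06018078] 975
-110 26 ztop 0.011 r 0.1269; -100 27 ztop 0.0121 r 0.1271; -90 28 ztop 0.0128 r 0.1248; -80 31 ztop 0.0126 r 0.1256; -70 21 ztop 0.0185 r 0.1278; -60 38 ztop 0.0345 r 0.1291; -50 42 ztop 0.0369 r 0.1287; -40 41 ztop 0.0403 r 0.1285; -30 63 ztop 0.0448 r 0.129; -20 77 ztop 0.049 r 0.1284; -10 105 ztop 0.053 r 0.1289; 0 120 ztop 0.0546 r 0.1284; 10 136 ztop 0.0558 r 0.1284; 20 112 ztop 0.0534 r 0.128; 30 75 ztop 0.051 r 0.1278; 40 126 ztop 0.0453 r 0.128; 50 117 ztop 0.0412 r 0.1282; 60 105 ztop 0.0372 r 0.1286; 70 93 ztop 0.0346 r 0.1288; 80 57 ztop 0.0318 r 0.1299; 90 61 ztop 0.0113 r 0.1245; 100 59 ztop 0.0113 r 0.1253; 110 48 ztop 0.0111 r 0.1264; 
floor enclosing ((3.5022966861724854, 0.3373801112174988), 159.65176391601562)
```

View pics/crop1.png

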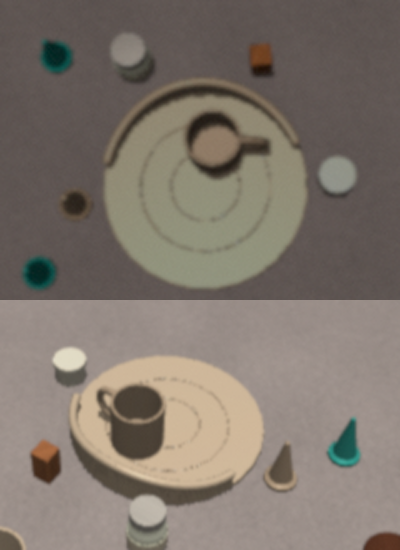

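The crop confirms the choice: the clay-coloured cone stands next to the rim's +y end and the white pot next to its -y end. I'll refine the centre and yaw from the rim-top points and the floor edge.

```bash
python3 - <<'E'
from h import *
from scipy.optimize import least_squares
for n in("top","scene"):
    d=dict(np.load(f"{n}0.npz")); P=cloud(d); q=P.reshape(-1,3)[d["z_map"].ravel()>0]; q[:,2]+=.0007
    c=np.array([.562,.058]); yaw=5.
    for _ in range(10):
        a=np.degrees(np.arctan2(q[:,1]-c[1],q[:,0]-c[0])); r=np.linalg.norm(q[:,:2]-c,axis=1)
        S=[]
        for k in np.arange(yaw-66,yaw+67,4):
            s=np.where((abs(a-k)<2)&(r>.116)&(r<.144)&(q[:,2]<.065))[0]
            if len(s)<5: continue
            S+=list(s[q[s,2]>np.percentile(q[s,2],97)-.003])
        f=least_squares(lambda x:np.hypot(q[S,0]-x[0],q[S,1]-x[1])-.130,c,loss="soft_l1",f_scale=.002); c=f.x
        a=np.degrees(np.arctan2(q[:,1]-c[1],q[:,0]-c[0])); r=np.linalg.norm(q[:,:2]-c,axis=1)
        m=(abs(r-.130)<.006)&(q[:,2]>.026)&(q[:,2]<.064); lo,hi=np.percentile(a[m],[.3,99.7]); yaw=(lo+hi)/2
    print(n,"ridge c",c,"ends",lo,hi,"yaw",yaw,"n",len(S))
    # bare edge: disc radius .134, angles away from rim
    D=[]
    for k in range(0,360,4):
        if abs((k-yaw+180)%360-180)<80: continue
        s=(abs((a-k+180)%360-180)<2)&(r>.11)&(r<.16)&(q[:,2]>.006)&(q[:,2]<.015)
        if s.sum()>3: D.append(q[s][np.argsort(r[s])[-2:]].mean(0))
    D=np.array(D); g=least_squares(lambda x:np.hypot(D[:,0]-x[0],D[:,1]-x[1])-x[2],[*c,.134],loss="soft_l1",f_scale=.002).x
    print("  bare edge c,r",g)
E
```

```text
top ridge c [0.56111993 0.05683902] ends -64.9509037764866 77.72594219486278 yaw 6.387519209188092 n 254
  bare edge c,r [0.56394563 0.05799161 0.13455452]
scene ridge c [0.56446016 0.05944824] ends -65.21122157068656 77.49010752263113 yaw 6.139442975972287 n 384
  bare edge c,r [0.56656067 0.0587714  0.13453863]
```

```bash
cat >> h.py <<'E'
C=np.array([.5635,.058]); YAW=6.2
def rim(th,hover=.005): # th deg about platter; TCP for fingertips hover above rim top
    a=np.radians(th+YAW); h=.034+.011*(1+np.cos(np.pi*np.clip(th,-70,70)/70))
    return np.r_[C+.130*np.array([np.cos(a),np.sin(a)]),h+hover+.019]
def pose(th,hover=.005): # tool y radial outward, z down
    a=np.radians(th+YAW); u=np.array([np.cos(a),np.sin(a),0]);z=np.array([0,0,-1.])
    return rim(th,hover),R.from_matrix(np.stack([np.cross(u,z),u,z],1))
def delta(s,p,Rt): # total shift in current tool axes, total turn in tool axes
    r=R.from_rotvec(s["ee_rot"]); return np.round(r.inv().apply(p-s["position"]),4),np.round((r.inv()*Rt).as_rotvec(),4)
E
python3 - <<'E'
from h import *; from cell import arm
s=arm.observe(); p,Rt=pose(70); p=p.copy(); print(p)
p[2]=.245; print(delta(s,p,Rt))
for t in range(-70,71,20): print(t,np.round(rim(t),3))
E
```

```text
[0.59450935 0.18424746 0.058     ]
(array([ 6.224e-01, -6.288e-01,  6.000e-04]), array([-6.000e-04, -1.700e-03, -2.607e+00]))
-70 [ 0.621 -0.059  0.058]
-50 [ 0.657 -0.032  0.062]
-30 [0.682 0.006 0.071]
-10 [0.693 0.049 0.079]
10 [0.688 0.094 0.079]
30 [0.668 0.135 0.071]
50 [0.636 0.166 0.062]
70 [0.595 0.184 0.058]
```

Call:
{"op": "arm_command", "data": {
  "targets": [
    [[0.031,-0.0315,0,0,0,0],[0.031,-0.0315,0,0,0,0],[0.031,-0.0315,0,0,0,0],[0.031,-0.0315,0,0,0,0],[0.031,-0.0315,0,0,0,0],[0.031,-0.0315,0,0,0,0],[0.031,-0.0315,0,0,0,0],[0.031,-0.0315,0,0,0,0],[0.031,-0.0315,0,0,0,0],[0.031,-0.0315,0,0,0,0]]
  ],
  "jaw": 0,
  "newtons": 5
}}

```text
clock: 1.35
position: [0.3868, -0.2056, 0.2454]
ee_rot: [3.108, 0.46, -0.0]
force: [0.9, -0.6, -0.2]
width: 0.01
gripper_force: 0.0
```

Call:
{"op": "arm_command", "data": {
  "targets": [
    [[0.031,-0.0315,0,0,0,0],[0.031,-0.0315,0,0,0,0],[0.031,-0.0315,0,0,0,0],[0.031,-0.0315,0,0,0,0],[0.031,-0.0315,0,0,0,0],[0.031,-0.0315,0,0,0,0],[0.031,-0.0315,0,0,0,0],[0.031,-0.0315,0,0,0,0],[0.031,-0.0315,0,0,0,0],[0.031,-0.0315,0,0,0,0]]
  ]
}}

```text
clock: 2.6
position: [0.5924, 0.1853, 0.245]
ee_rot: [3.108, 0.459, -0.001]
force: [0.2, 0.6, 0.9]
width: 0.007
gripper_force: 0.0
```

Call:
{"op": "arm_command", "data": {
  "targets": [
    [[0,0,0,0,0,-0.16],[0,0,0,0,0,-0.16],[0,0,0,0,0,-0.16],[0,0,0,0,0,-0.16],[0,0,0,0,0,-0.16],[0,0,0,0,0,-0.16],[0,0,0,0,0,-0.16],[0,0,0,0,0,-0.16],[0,0,0,0,0,-0.16]]
  ]
}}

```text
clock: 3.72
position: [0.5918, 0.184, 0.2451]
ee_rot: [-2.027, -2.4, 0.001]
force: [0.2, -0.3, 1.2]
width: 0.009
gripper_force: 0.0
```

Call:
{"op": "arm_command", "data": {
  "targets": [
    [[0,0,0,0,0,-0.16],[0,0,0,0,0,-0.16],[0,0,0,0,0,-0.16],[0,0,0,0,0,-0.16],[0,0,0,0,0,-0.16],[0,0,0,0,0,-0.16],[0,0,0,0,0,-0.16],[0,0,0,0,0,0],[0,0,0,0,0,0]]
  ]
}}

```text
clock: 4.85
position: [0.592, 0.1841, 0.2453]
ee_rot: [-0.456, -3.108, 0.0]
force: [0.5, -0.3, 0.5]
width: 0.005
gripper_force: 0.0
```

```bash
python3 - <<'E'
from h import *; from cell import arm
s=arm.observe(); p,Rt=pose(70); print(s["clock"],s["position"],s["joints"],s["width"],delta(s,p,Rt))
E
```

```text
4.85 [0.59197529 0.18413343 0.24526574] [ 0.23301234  0.6256389  -1.00780246  1.5287744   0.54147305  1.28922116
  0.43726162] 0.004665393437048223 (array([-0.0025,  0.0009,  0.1873]), array([-0.0002, -0.0004, -0.0506]))
```

Call:
{"op": "arm_command", "data": {
  "targets": [
    [[-0.0025,0.001,0.02,0,0,-0.05],[0,0,0.025,0,0,0],[0,0,0.025,0,0,0],[0,0,0.025,0,0,0],[0,0,0.025,0,0,0],[0,0,0.02,0,0,0],[0,0,0.015,0,0,0],[0,0,0.012,0,0,0],[0,0,0,0,0,0]]
  ]
}}

```text
clock: 5.98
position: [0.5944, 0.1844, 0.0778]
ee_rot: [-0.372, -3.119, 0.001]
force: [-1.2, 0.1, -0.2]
width: 0.006
gripper_force: 0.0
```

```bash
python3 - <<'E'
from h import *; from cell import arm
s=arm.observe(); p,Rt=pose(70); print(s["clock"],s["position"],s["joints"],delta(s,p,Rt))
o=[]
for n,(u,v,w,h) in dict(top=(195,150,200,150),scene=(300,190,200,150)).items():
    d=arm.get_image(n); np.savez(n+"1.npz",**d)
    r=R.from_rotvec(np.ravel(d["rotation"]))
    im=cv2.resize(d["pixels"][v:v+h,u:u+w,::-1],None,fx=2.8,fy=1.9 and 2.8,interpolation=2)
    for t in range(-70,71,7):
        c=r.inv().apply(rim(t,-.019)-d["xyz"]); x=c[0]/c[2]*d["fx"]+d["cx"];y=c[1]/c[2]*d["fy"]+d["cy"]
        cv2.circle(im,(int((x-u)*2.8+1.4),int((y-v)*2.8+1.4)),1,(0,0,255),-1)
    # fingertip point
    c=r.inv().apply(s["position"]-[0,0,.019]-d["xyz"]); x=c[0]/c[2]*d["fx"]+d["cx"];y=c[1]/c[2]*d["fy"]+d["cy"]
    cv2.circle(im,(int((x-u)*2.8+1.4),int((y-v)*2.8+1.4)),3,(0,255,0),1); o.append(im)
im=np.hstack(o); cv2.imwrite("pics/chk1.png",cv2.resize(im,(800,300)))
E
```

```text
5.975 [0.59442287 0.18438252 0.07779502] [ 0.17798874  0.79377328 -0.90497721  1.69610258  0.71832486  1.01938661
  0.35219824] (array([-0.0001, -0.0001,  0.0198]), array([-0.0006, -0.0008,  0.0031]))
```

View pics/chk1.png

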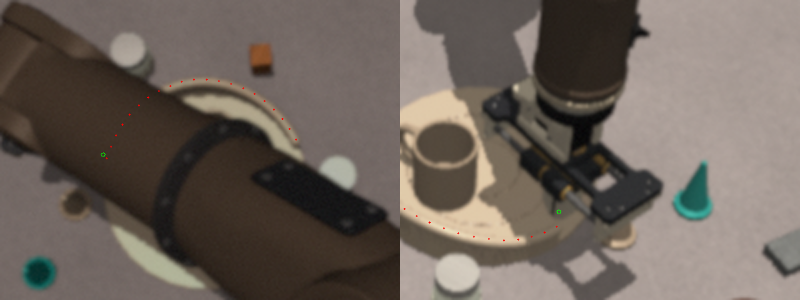

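The red dots (expected rim top) lie on the visible rim in both views, from about (105,155) to (298,140) in the top view. The green circle marks the fingertips over the +y end at (103,155), and the cone stands clear at (75,205). I'll lower to about 5 mm above the rim and plan the trace.

Call:
{"op": "arm_command", "data": {
  "targets": [
    [[0,0,0.01,0,0,0.003],[0,0,0.0065,0,0,0],[0,0,0.003,0,0,0],[0,0,0,0,0,0]]
  ]
}}

```text
clock: 6.58
position: [0.5946, 0.1845, 0.0587]
ee_rot: [-0.377, -3.119, 0.0]
force: [-0.1, 0.0, 0.3]
width: 0.005
gripper_force: 0.0
```

```bash
cat > n.py <<'E'
import sys; from h import *; from cell import arm
t=float(sys.argv[1]); s=arm.observe(); p,Rt=pose(t); print(s["clock"],"err at",t,delta(s,p,Rt),"j3,7",s["joints"][[2,6]],"F",s["force"])
h=[rim(t-1.25*k)[2] for k in range(11)]; print("dz(mm)",np.round(-np.diff(h)*1000,2))
E
python3 n.py 70; python3 -c "
from h import *
for t in np.arange(70,-70,-12.5): print(t,np.round(-np.diff([rim(t-1.25*k)[2] for k in range(11)])*1000,2).tolist())"
```

```text
6.575 err at 70.0 (array([ 0.    , -0.0002,  0.0008]), array([-0.0002, -0.0003,  0.    ])) j3,7 [-0.88732436  0.33221503] F [-0.06000646  0.00855292  0.30458712]
dz(mm) [-0.02 -0.05 -0.09 -0.12 -0.15 -0.19 -0.22 -0.25 -0.28 -0.31]
70.0 [-0.02, -0.05, -0.09, -0.12, -0.15, -0.19, -0.22, -0.25, -0.28, -0.31]
57.5 [-0.34, -0.37, -0.4, -0.42, -0.45, -0.47, -0.49, -0.51, -0.53, -0.55]
45.0 [-0.56, -0.58, -0.59, -0.6, -0.61, -0.61, -0.61, -0.62, -0.62, -0.61]
32.5 [-0.61, -0.61, -0.6, -0.59, -0.58, -0.56, -0.55, -0.53, -0.51, -0.49]
20.0 [-0.47, -0.45, -0.42, -0.4, -0.37, -0.34, -0.31, -0.28, -0.25, -0.22]
7.5 [-0.19, -0.15, -0.12, -0.09, -0.05, -0.02, 0.02, 0.05, 0.09, 0.12]
-5.0 [0.15, 0.19, 0.22, 0.25, 0.28, 0.31, 0.34, 0.37, 0.4, 0.42]
-17.5 [0.45, 0.47, 0.49, 0.51, 0.53, 0.55, 0.56, 0.58, 0.59, 0.6]
-30.0 [0.61, 0.61, 0.61, 0.62, 0.62, 0.61, 0.61, 0.61, 0.6, 0.59]
-42.5 [0.58, 0.56, 0.55, 0.53, 0.51, 0.49, 0.47, 0.45, 0.42, 0.4]
-55.0 [0.37, 0.34, 0.31, 0.28, 0.25, 0.22, 0.19, 0.15, 0.12, 0.09]
-67.5 [0.05, 0.02, -0.0, -0.0, -0.0, -0.0, -0.0, -0.0, -0.0, -0.0]
```

Call:
{"op": "arm_command", "data": {
  "targets": [
    [[-0.00284,-3e-05,0.0,0,0,0.0218],[-0.00284,-3e-05,0.0,0,0,0.0218],[-0.00284,-3e-05,0.0,0,0,0.0218],[-0.00284,-3e-05,0.0,0,0,0.0218],[-0.00284,-3e-05,-0.0001,0,0,0.0218],[-0.00284,-3e-05,-0.0002,0,0,0.0218],[-0.00284,-3e-05,-0.0002,0,0,0.0218],[-0.00284,-3e-05,-0.0002,0,0,0.0218],[-0.00284,-3e-05,-0.0003,0,0,0.0218],[-0.00284,-3e-05,-0.0003,0,0,0.0218]]
  ]
}}

```text
clock: 7.82
position: [0.6215, 0.1747, 0.0604]
ee_rot: [0.717, 3.059, -0.0]
force: [-0.6, -0.9, -0.4]
width: 0.008
gripper_force: 0.0
```

```bash
python3 n.py 57.5
```

```text
7.825 err at 57.5 (array([ 0.0003, -0.0003,  0.0007]), array([-0.    ,  0.0001, -0.0014])) j3,7 [-0.83454702  0.19054007] F [-0.62638445 -0.88577323 -0.41450594]
dz(mm) [-0.34 -0.37 -0.4  -0.42 -0.45 -0.47 -0.49 -0.51 -0.53 -0.55]
```

Tracking is good: within 0.3 mm sideways, hovering 5.7 mm above the rim. I'll continue.

Call:
{"op": "arm_command", "data": {
  "targets": [
    [[-0.0028,-5e-05,-0.0003,0,0,0.0217],[-0.0028,-5e-05,-0.0003,0,0,0.0217],[-0.00284,-5e-05,-0.0004,0,0,0.0218],[-0.00284,-5e-05,-0.0004,0,0,0.0218],[-0.00284,-3e-05,-0.0004,0,0,0.0218],[-0.00284,-3e-05,-0.0004,0,0,0.0218],[-0.00284,-3e-05,-0.0005,0,0,0.0218],[-0.00284,-3e-05,-0.0005,0,0,0.0218],[-0.00284,-3e-05,-0.0005,0,0,0.0218],[-0.00284,-3e-05,-0.0005,0,0,0.0218]]
  ]
}}

```text
clock: 9.07
position: [0.6453, 0.1595, 0.0645]
ee_rot: [-1.045, -2.963, 0.0]
force: [-0.6, -0.2, -0.2]
width: 0.003
gripper_force: 0.0
```

Call:
{"op": "arm_command", "data": {
  "targets": [
    [[-0.00284,-3e-05,-0.0006,0,0,0.0218],[-0.00284,-3e-05,-0.0006,0,0,0.0218],[-0.00284,-3e-05,-0.0006,0,0,0.0218],[-0.00284,-3e-05,-0.0006,0,0,0.0218],[-0.00284,-3e-05,-0.0006,0,0,0.0218],[-0.00284,-3e-05,-0.0006,0,0,0.0218],[-0.00284,-3e-05,-0.0006,0,0,0.0218],[-0.00284,-3e-05,-0.0006,0,0,0.0218],[-0.00284,-3e-05,-0.0006,0,0,0.0218],[-0.00284,-3e-05,-0.0006,0,0,0.0218]]
  ]
}}

```text
clock: 10.32
position: [0.6653, 0.1394, 0.0706]
ee_rot: [1.361, 2.832, -0.0]
force: [0.8, 0.1, -0.7]
width: 0.004
gripper_force: 0.0
```

```bash
python3 n.py 32.5; python3 - <<'E'
from h import *; from cell import arm
s=arm.observe(); o=[]
for n in ("top","scene"):
    d=arm.get_image(n); r=R.from_rotvec(np.ravel(d["rotation"]))
    def px(P): c=r.inv().apply(P-d["xyz"]); return c[0]/c[2]*d["fx"]+d["cx"],c[1]/c[2]*d["fy"]+d["cy"]
    cx,cy=px(s["position"]-[0,0,.019]); u,v=int(cx)-50,int(cy)-37
    im=cv2.resize(d["pixels"][v:v+75,u:u+100,::-1],(400,300),interpolation=2)
    for t in range(-70,71,7):
        x,y=px(rim(t,-.019)); cv2.circle(im,(int((x-u)*4+2),int((y-v)*4+2)),1,(0,0,255),-1)
    cv2.circle(im,(int((cx-u)*4+2),int((cy-v)*4+2)),4,(0,255,0),1); o.append(im)
cv2.imwrite("pics/chk2.png",np.hstack(o))
E
```

```text
10.325 err at 32.5 (array([ 0.0001, -0.0003,  0.0003]), array([-0.    ,  0.    , -0.0007])) j3,7 [-0.73680079 -0.08359755] F [ 0.79543444  0.10072904 -0.65100446]
dz(mm) [-0.61 -0.61 -0.6  -0.59 -0.58 -0.56 -0.55 -0.53 -0.51 -0.49]
```

View pics/chk2.png

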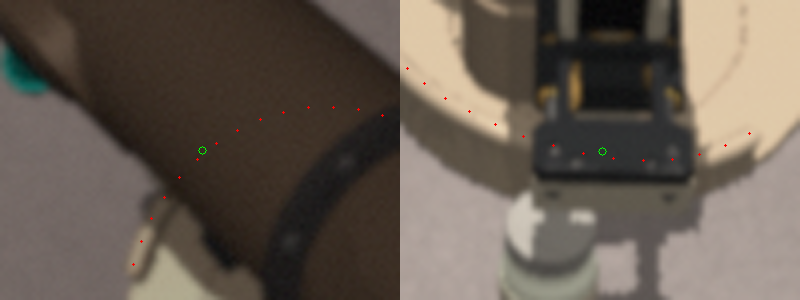

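The second check shows the predicted dots still on the visible rim and the fingertips, at (202,150), on that line. The jar is below and clear. I'll continue over the crest.

Call:
{"op": "arm_command", "data": {
  "targets": [
    [[-0.00284,-5e-05,-0.0006,0,0,0.0217],[-0.00284,-5e-05,-0.0006,0,0,0.0217],[-0.00284,-5e-05,-0.0006,0,0,0.0217],[-0.00284,-5e-05,-0.0006,0,0,0.0217],[-0.00284,-3e-05,-0.0006,0,0,0.0217],[-0.00284,-3e-05,-0.0006,0,0,0.0218],[-0.00284,-3e-05,-0.0005,0,0,0.0218],[-0.00284,-3e-05,-0.0005,0,0,0.0218],[-0.00284,-3e-05,-0.0005,0,0,0.0218],[-0.00284,-3e-05,-0.0005,0,0,0.0218]]
  ]
}}

```text
clock: 11.68
position: [0.6804, 0.1153, 0.0761]
ee_rot: [-1.66, -2.667, 0.0]
force: [-0.5, 0.2, 0.1]
width: 0.007
gripper_force: 0.0
```

Call:
{"op": "arm_command", "data": {
  "targets": [
    [[-0.00284,-3e-05,-0.0005,0,0,0.0218],[-0.00284,-3e-05,-0.0005,0,0,0.0218],[-0.00284,-3e-05,-0.0004,0,0,0.0218],[-0.00284,-3e-05,-0.0004,0,0,0.0218],[-0.00284,-3e-05,-0.0004,0,0,0.0218],[-0.00284,-3e-05,-0.0003,0,0,0.0218],[-0.00284,-3e-05,-0.0003,0,0,0.0218],[-0.00284,-3e-05,-0.0003,0,0,0.0218],[-0.00284,-3e-05,-0.0003,0,0,0.0218],[-0.00284,-3e-05,-0.0002,0,0,0.0218]]
  ]
}}

```text
clock: 12.92
position: [0.6901, 0.0887, 0.0797]
ee_rot: [-1.941, -2.471, 0.0]
force: [0.2, 0.1, -0.2]
width: 0.006
gripper_force: 0.0
```

```bash
python3 n.py 7.5
```

```text
12.925 err at 7.5 (array([ 0.0001, -0.0003,  0.0003]), array([-0.0001,  0.    ,  0.0001])) j3,7 [-0.63960553 -0.36505053] F [ 0.2309772   0.13779564 -0.17035314]
dz(mm) [-0.19 -0.15 -0.12 -0.09 -0.05 -0.02  0.02  0.05  0.09  0.12]
```

Call:
{"op": "arm_command", "data": {
  "targets": [
    [[-0.00284,-6e-05,-0.0002,0,0,0.0218],[-0.00284,-6e-05,-0.0001,0,0,0.0218],[-0.00284,-6e-05,-0.0001,0,0,0.0218],[-0.00284,-6e-05,0,0,0,0.0218],[-0.00284,-3e-05,0,0,0,0.0218],[-0.00284,-3e-05,0,0,0,0.0218],[-0.00284,-3e-05,0,0,0,0.0218],[-0.00284,-3e-05,0,0,0,0.0218],[-0.00284,-3e-05,0.0001,0,0,0.0218],[-0.00284,-3e-05,0.0001,0,0,0.0218]]
  ]
}}

```text
clock: 14.18
position: [0.6937, 0.0606, 0.0799]
ee_rot: [2.198, 2.245, -0.0]
force: [0.0, 0.3, 0.4]
width: 0.005
gripper_force: 0.0
```

Call:
{"op": "arm_command", "data": {
  "targets": [
    [[-0.00284,-3e-05,0.0001,0,0,0.0218],[-0.00284,-3e-05,0.0002,0,0,0.0218],[-0.00284,-3e-05,0.0002,0,0,0.0218],[-0.00284,-3e-05,0.0003,0,0,0.0218],[-0.00284,-3e-05,0.0003,0,0,0.0218],[-0.00284,-3e-05,0.0003,0,0,0.0218],[-0.00284,-3e-05,0.0003,0,0,0.0218],[-0.00284,-3e-05,0.0004,0,0,0.0218],[-0.00284,-3e-05,0.0004,0,0,0.0218],[-0.00284,-3e-05,0.0004,0,0,0.0218]]
  ]
}}

```text
clock: 15.42
position: [0.6912, 0.0324, 0.077]
ee_rot: [2.429, 1.992, -0.0]
force: [0.7, -0.2, -0.1]
width: 0.005
gripper_force: 0.0
```

```bash
python3 n.py -17.5
```

```text
15.425 err at -17.5 (array([ 0.0001, -0.0003,  0.0002]), array([-0.    ,  0.0001,  0.0004])) j3,7 [-0.53740896 -0.66422751] F [ 0.73095924 -0.1759523  -0.14661492]
dz(mm) [0.45 0.47 0.49 0.51 0.53 0.55 0.56 0.58 0.59 0.6 ]
```

Call:
{"op": "arm_command", "data": {
  "targets": [
    [[-0.00284,-6e-05,0.0004,0,0,0.0218],[-0.00284,-6e-05,0.0005,0,0,0.0218],[-0.00284,-6e-05,0.0005,0,0,0.0218],[-0.00284,-6e-05,0.0005,0,0,0.0218],[-0.00284,-3e-05,0.0005,0,0,0.0218],[-0.00284,-3e-05,0.0005,0,0,0.0218],[-0.00284,-3e-05,0.0006,0,0,0.0218],[-0.00284,-3e-05,0.0006,0,0,0.0218],[-0.00284,-3e-05,0.0006,0,0,0.0218],[-0.00284,-3e-05,0.0006,0,0,0.0218]]
  ]
}}

```text
clock: 16.68
position: [0.6826, 0.0054, 0.0717]
ee_rot: [-2.631, -1.716, 0.0]
force: [-0.8, -0.2, 0.3]
width: 0.001
gripper_force: 0.0
```

Call:
{"op": "arm_command", "data": {
  "targets": [
    [[-0.00284,-3e-05,0.0006,0,0,0.0218],[-0.00284,-3e-05,0.0006,0,0,0.0218],[-0.00284,-3e-05,0.0006,0,0,0.0218],[-0.00284,-3e-05,0.0006,0,0,0.0218],[-0.00284,-3e-05,0.0006,0,0,0.0218],[-0.00284,-3e-05,0.0006,0,0,0.0218],[-0.00284,-3e-05,0.0006,0,0,0.0218],[-0.00284,-3e-05,0.0006,0,0,0.0218],[-0.00284,-3e-05,0.0006,0,0,0.0218],[-0.00284,-3e-05,0.0006,0,0,0.0218]]
  ]
}}

```text
clock: 17.92
position: [0.6684, -0.0192, 0.0657]
ee_rot: [2.802, 1.42, -0.0]
force: [0.2, -0.4, -0.6]
width: 0.005
gripper_force: 0.0
```

```bash
python3 n.py -42.5
```

```text
17.925 err at -42.5 (array([ 0.0001, -0.0002,  0.0003]), array([0.    , 0.    , 0.0007])) j3,7 [-0.43076474 -0.97835859] F [ 0.20110902 -0.36313352 -0.59628091]
dz(mm) [0.58 0.56 0.55 0.53 0.51 0.49 0.47 0.45 0.42 0.4 ]
```

Call:
{"op": "arm_command", "data": {
  "targets": [
    [[-0.00284,-6e-05,0.0006,0,0,0.0218],[-0.00284,-6e-05,0.0006,0,0,0.0218],[-0.00284,-6e-05,0.0006,0,0,0.0218],[-0.00284,-3e-05,0.0005,0,0,0.0218],[-0.00284,-3e-05,0.0005,0,0,0.0218],[-0.00284,-3e-05,0.0005,0,0,0.0218],[-0.00284,-3e-05,0.0005,0,0,0.0218],[-0.00284,-3e-05,0.0005,0,0,0.0218],[-0.00284,-3e-05,0.0004,0,0,0.0218],[-0.00284,-3e-05,0.0004,0,0,0.0218]]
  ]
}}

```text
clock: 19.18
position: [0.6492, -0.04, 0.0606]
ee_rot: [2.94, 1.107, -0.0]
force: [-0.6, -0.5, -0.1]
width: 0.007
gripper_force: 0.0
```

Call:
{"op": "arm_command", "data": {
  "targets": [
    [[-0.00284,-3e-05,0.0004,0,0,0.0218],[-0.00284,-3e-05,0.0003,0,0,0.0218],[-0.00284,-3e-05,0.0003,0,0,0.0218],[-0.00284,-3e-05,0.0003,0,0,0.0218],[-0.00284,-3e-05,0.0002,0,0,0.0218],[-0.00284,-3e-05,0.0002,0,0,0.0218],[-0.00284,-3e-05,0.0002,0,0,0.0218],[-0.00284,-3e-05,0.0001,0,0,0.0218],[-0.00284,-3e-05,0.0001,0,0,0.0218],[-0.00284,-3e-05,0.0001,0,0,0.0218]]
  ]
}}

```text
clock: 20.42
position: [0.626, -0.0563, 0.0584]
ee_rot: [3.043, 0.78, -0.0]
force: [0.0, -0.2, -0.2]
width: 0.005
gripper_force: 0.0
```

Call:
{"op": "arm_command", "data": {
  "targets": [
    [[-0.00284,-3e-05,0.0001,0,0,0.0218],[-0.00284,-3e-05,0,0,0,0.0218],[-0.001,0,0,0,0,0],[0,0,0,0,0,0],[0,0,0,0,0,0],[0,0,0,0,0,0]]
  ]
}}

```text
clock: 21.18
position: [0.6203, -0.0592, 0.0583]
ee_rot: [3.059, 0.716, 0.0]
force: [0.4, -0.4, 0.2]
width: 0.006
gripper_force: 0.0
```

```bash
python3 n.py -70
```

```text
21.175 err at -70.0 (array([ 0.0008, -0.0003,  0.0003]), array([ 0.    , -0.    ,  0.0026])) j3,7 [-0.31256632 -1.33286096] F [ 0.44557518 -0.40247028  0.16894191]
dz(mm) [-0. -0. -0. -0. -0. -0. -0. -0. -0. -0.]
```

The trace has reached the pot end. Next I'll raise straight up 0.14 m.

Call:
{"op": "arm_command", "data": {
  "targets": [
    [[0,0,-0.01,0,0,0],[0,0,-0.02,0,0,0],[0,0,-0.025,0,0,0],[0,0,-0.025,0,0,0],[0,0,-0.025,0,0,0],[0,0,-0.02,0,0,0],[0,0,-0.015,0,0,0],[0,0,0,0,0,0],[0,0,0,0,0,0],[0,0,0,0,0,0]]
  ]
}}

```text
clock: 22.42
position: [0.6197, -0.0593, 0.1974]
ee_rot: [-3.059, -0.716, 0.002]
force: [-0.4, 0.7, 1.0]
width: 0.003
gripper_force: 0.0
```

```bash
python3 - <<'E'
from h import *; from cell import arm
s=arm.observe(); print(s["clock"],s["position"],np.abs(s["dq"]).max())
d=arm.get_image("scene"); d0=np.load("scene0.npz")
cv2.imwrite("pics/end.png",np.hstack([cv2.resize(x["pixels"][200:400,220:480,::-1],(400,308)) for x in (d0,d)]))
E
```

```text
22.425 [ 0.6197092  -0.05932007  0.19737032] 0.0032766301041497236
```

View pics/end.png

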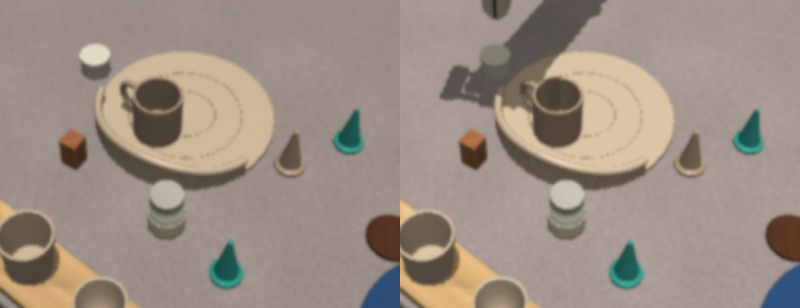

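The before and after halves match. The platter, mug (160,110), cone (290,155), pot (95,57), jar and stamp have not moved, and the fingertips are about 14 cm above the rim's end.

```bash
python3 -c "from cell import arm; print(arm.sign_off())"
```

```text
the job is handed in; nothing more can be done
None
```

I traced the whole rim from the cone end to the pot end about 5–6 mm above its top, raised the fingertips about 14 cm above the rim's end, and signed the job off at about 22 s; nothing around the platter looked moved.

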